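Sort mixed packs into the trays of their kind at a packing bench

TASK

Five loose packs of three kinds (two tall round canisters, two rectangular cartons, one squat tub) stand mixed up on the packing bench, between the robot and three grey trays that each already hold one sample pack. Move every loose pack into the tray whose sample is of its own kind, standing upright on the tray's floor, and do not knock any pack over on the way.

Things in the scene. Friction and masses are not known exactly. Their poses are not given: they have to be found in the camera images.
- canister_1: loose tall round cardboard canister, white paper band and plain white lid, 46 mm diameter, 95 mm high, about 0.25 kg, rigid, standing upright; one of two alike. Origin: centre of its underside; z up.
- canister_2: loose tall round cardboard canister, white paper band and plain white lid, 46 mm diameter, 95 mm high, about 0.25 kg, rigid, standing upright; the other of the two alike. Origin: centre of its underside; z up.
- carton_1: loose rectangular cardboard carton, white paper band, 40 mm along its x, 52 mm along its y, 95 mm high, about 0.25 kg, rigid, standing upright; one of two alike. Origin: centre of its underside; z up.
- carton_2: loose rectangular cardboard carton, white paper band, 40 mm along its x, 52 mm along its y, 95 mm high, about 0.25 kg, rigid, standing upright; the other of the two alike. Origin: centre of its underside; z up.
- tub: loose squat round cardboard tub, white paper band and white lid with a brown disc in its middle, 66 mm diameter, 60 mm high, about 0.25 kg, rigid, standing upright. Origin: centre of its underside; z up.
- tray_canister: grey tray fixed to the bench, 86 mm along its x, 204 mm along its y, walls 25 mm high, walls and floor 4 mm thick. In its -y end, centred 62 mm from the tray's middle, stands a fixed sample canister, same size and look as the loose kind; the rest is empty at the start. Origin: centre of its underside; z up. The trays are alike but for the sample.
- tray_tub: grey tray fixed to the bench, 86 mm along its x, 204 mm along its y, walls 25 mm high, walls and floor 4 mm thick. In its -y end, centred 62 mm from the tray's middle, stands a fixed sample tub, same size and look as the loose kind; the rest is empty at the start. Origin: centre of its underside; z up. The trays are alike but for the sample.
- tray_carton: grey tray fixed to the bench, 86 mm along its x, 204 mm along its y, walls 25 mm high, walls and floor 4 mm thick. In its -y end, centred 62 mm from the tray's middle, stands a fixed sample carton, same size and look as the loose kind; the rest is empty at the start. Origin: centre of its underside; z up. The trays are alike but for the sample.
Mind the look-alikes: they are no part of the job. Leave any red or turquoise look-alike of the tub alone.

How it is judged (in metres and radians):
At the end, for the whole second after the job is handed in: Each pack stands on the floor of the tray with the sample of its kind: foot centre within 39 mm (tray x) and 98 mm (tray y) of the tray's middle, underside 0 to 12 mm above the tray's underside, tilt under 0.12 rad, slower than 0.02 m/s (x of canister_1 in the frame of tray_canister between -0.039 and 0.039 m and y of canister_1 in the frame of tray_canister between -0.098 and 0.098 m and z of canister_1 in the frame of tray_canister between 0 and 0.012 m and angle between each of canister_1, canister_2, carton_1, carton_2, tub's own z axis and vertical below 0.12 rad and linear speed of each of canister_1, canister_2, carton_1, carton_2, tub below 0.02 m/s and x of canister_2 in the frame of tray_canister between -0.039 and 0.039 m and y of canister_2 in the frame of tray_canister between -0.098 and 0.098 m and z of canister_2 in the frame of tray_canister between 0 and 0.012 m and x of carton_1 in the frame of tray_carton between -0.039 and 0.039 m and y of carton_1 in the frame of tray_carton between -0.098 and 0.098 m and z of carton_1 in the frame of tray_carton between 0 and 0.012 m and x of carton_2 in the frame of tray_carton between -0.039 and 0.039 m and y of carton_2 in the frame of tray_carton between -0.098 and 0.098 m and z of carton_2 in the frame of tray_carton between 0 and 0.012 m and x of tub in the frame of tray_tub between -0.039 and 0.039 m and y of tub in the frame of tray_tub between -0.098 and 0.098 m and z of tub in the frame of tray_tub between 0 and 0.012 m); the robot touches nothing.
It fails at once if a loose pack is knocked over (leans more than 0.8 rad) (angle between any of canister_1, canister_2, carton_1, carton_2, tub's own z axis and vertical above 0.8 rad).
It also fails if it takes over 115 s, if anything falls off the work surface, if the arm or the gripper's body presses on something with over 40 N, if the wrist force passes 120 N, or if a joint passes its speed limit or range.

ROBOT

A 7-joint arm with a two-finger parallel gripper is mounted at the origin on the work surface. World frame = base frame: x ahead of the robot, y to its left, z up, the work surface at z = 0. Lengths are in mm, angles in rad, forces in N, time in s.
With the tool pointing down it reaches from about 425 to 975 mm from the base axis. Payload 16.7 kg.
Tool frame: the origin (TCP) lies midway between the tips of the shut fingers; the grasp point (between the pads) lies 19 mm behind it (env.tcp_to_grasp is the distance from the TCP to the grasp point, in mm); z points along the fingers, y is the direction in which the jaws open and shut (so a half turn about z gives the same grasp; the last joint's range is limited). The gripper opens to 85 mm and grips with 20 to 120 N. Pads are 22 mm wide; open, the fingers measure 114 mm over their backs; the gripper's body (76 mm by 85 mm) begins 54 mm behind the grasp point. The pads swing forward as they close: fully open they stand 13 mm farther back than shut.
Start: joints at [1.196, 0.426, 0.074, 1.606, -0.034, 1.111, -0.067], TCP at [151.094, -657.835, 231.302] pointing down, gripper open.
Joint ranges: [-2.85, 2.85], [-0.5, 2.14], [-1.23, 1.37], [0.21, 2.46], [-1.02, 4.16], [0.16, 2.05], [-2.73, 2.73]. Speed limits (rad/s): [1.89, 1.89, 2.39, 2.39, 3.01, 3.01, 3.01].

INTERFACE

Orientations are given as a unit quaternion [w, x, y, z].
In Python, from workcell import get_obs, read_camera, calibration, ticket, env gives the robot as it stands.
- The arm moves only by the tool servo_tool, never from a script. Its argument "deltas" is a list of rows, each an object with "offset": the shift along the tool's x, y, z in mm, a list of three; "spin": the turn about the tool's z in rad; "jaw": the finger opening in mm, from 0 to 85.4. In form: [{"offset": [x, y, z], "spin": spin, "jaw": jaw}, ...]. A call has 1 to 10 rows; each row shifts and turns the commanded pose from where the row before left it, along the tool's axes as they then stand; what a row does not reach is not made up. A row lasts 1/12 s, in which the tool goes at most 41.7 mm and 7.16 degrees, less where a joint would pass 70% of its speed; a pose out of reach is approached as far as the arm can. A call is refused whole if a number of a shift passes 41.7 or a number of a turn 0.125, either way. A call with a gripper value outside its range is refused whole. The fingers move at their own pace and stop on an object; "grip_force" is the grip in N (left out, the last holds). Time passes only in rows, so rows that do not move let the fingers close. It gives the time, the measured TCP pose, the force and the opening at its end, in the units of the state.
- get_obs(): the state, without advancing time (a new reading comes with each control period).
- read_camera(name): name is "side" or "top"; returns the picture (420x560x3 uint8, red, green, blue); there is no depth.
- calibration(name): a dict with "camera_matrix" (3x3 intrinsics, pixels), "k1" (the pictures are not rectified: a ray, as slopes to the right and down, at radius r is drawn at 1 + k1 r^2 times it, then the intrinsics apply), "extrinsics" (4x4, takes a point from camera to world coordinates). Camera axes: x right, y up, looking along -z (the intrinsics and any distortion apply to the point x, -y, -z); pixel columns grow to the right and rows downward; lengths in mm; the calibration is good to about 2 mm. A picture is of the moment at which its call begins. calibration takes no time and is no camera call.
- ticket.job_done(): hands the job in, once; it reports no verdict.
The state is a dict: "time": time; "joint_positions": joint angles; "dq": joint speeds; "joint_efforts": joint torques, N m; "eef_pos": TCP position; "ee_rot": TCP orientation; "ft_force": force on the tool from outside, world axes, zero at the start; "torque": the same for the moment, N m; "grip_width": finger opening in mm.
Only numpy, scipy, OpenCV 4.12 (cv2) and the standard library are available. Lean on these libraries where they do the work, as an engineer would, in place of code of your own. Each camera call takes 0.05 s, during which the arm holds its last target. There are 200 camera calls.

## Working session

There is one attempt and no reset: what is moved stays moved. The work goes in short steps, Python scripts to look and compute and a tool call to move; the robot and the scene stay as the last step left them, time stands still between calls to the robot, and variables do not carry over. Pictures are saved under pics/ and viewed, about 12 in all and at most 16, crops included, and the job is handed in when it is done.

Besides the shell and the picture viewer there is one more tool, called after "Emit:" as name([rows], argument=value, ...), one row to a line, values as JSON. servo_tool: Moves the arm, as the interface text tells. Its arguments: {"type":"object","properties":{"deltas":{"type":"array"},"grip_force":{"type":"number"}},"required":["deltas"]}

```bash
mkdir -p pics; ls
python3 - <<'E'
from workcell import *
import cv2
for n in("top","side"):
    cv2.imwrite(f"pics/{n}0.png",read_camera(n)[:,:,::-1]); print(n,calibration(n))
print(get_obs())
E
```

```text
pics
top {'camera_matrix': array([[422.91786712,   0.        , 277.94875624],
       [  0.        , 422.91786712, 210.59677072],
       [  0.        ,   0.        ,   1.        ]]), 'k1': -0.030590824316205877, 'extrinsics': array([[ 9.37876479e-03,  9.94481038e-01, -1.04496432e-01,
         3.70603746e+02],
       [-9.99575344e-01,  6.44062405e-03, -2.84191862e-02,
        -2.49673869e+00],
       [-2.75893196e-02,  1.04718594e-01,  9.94119130e-01,
         9.68296631e+02],
       [ 0.00000000e+00,  0.00000000e+00,  0.00000000e+00,
         1.00000000e+00]])}
side {'camera_matrix': array([[380.14318731,   0.        , 280.5753782 ],
       [  0.        , 380.14318731, 212.089167  ],
       [  0.        ,   0.        ,   1.        ]]), 'k1': -0.027536696317313855, 'extrinsics': array([[-8.67957105e-01,  3.79218917e-01, -3.20692184e-01,
         1.60110365e+02],
       [-4.96533836e-01, -6.75904136e-01,  5.44617066e-01,
         5.36046058e+02],
       [-1.02280793e-02,  6.31938772e-01,  7.74950821e-01,
         8.06488716e+02],
       [ 0.00000000e+00,  0.00000000e+00,  0.00000000e+00,
         1.00000000e+00]])}
{'time': 0.1, 'joint_positions': array([ 1.1955129 ,  0.42664372,  0.07382572,  1.6065497 , -0.0341292 ,
        1.11079248, -0.06709973]), 'dq': array([-0.00035272, -0.00163101, -0.00054997, -0.0028267 , -0.00038423,
        0.00147602,  0.0010576 ]), 'joint_efforts': array([ 8.73633369e-03, -9.51541901e+01,  3.77119035e+00, -4.64402819e+01,
        1.96359388e-02,  6.48034489e-03, -3.95450900e-05]), 'eef_pos': array([ 151.02931848, -657.50706629,  230.69400545]), 'ee_rot': array([-5.61530449e-04,  9.93635444e-01,  1.12642271e-01, -8.40162367e-05]), 'ft_force': array([ 0.35047868, -0.15353248,  0.53710078]), 'torque': array([-0.00953504,  0.01770416,  0.03958238]), 'grip_width': 85.18901317491232}
```

View pics/top0.png

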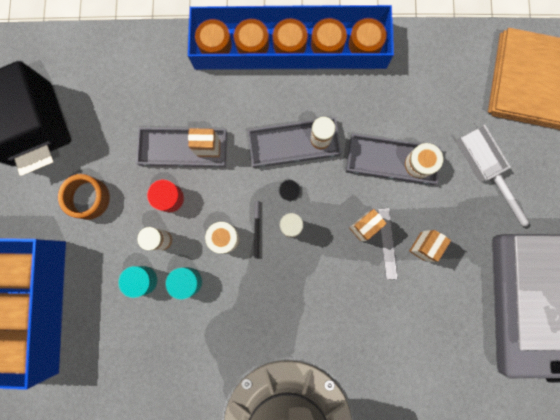

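View pics/side0.png

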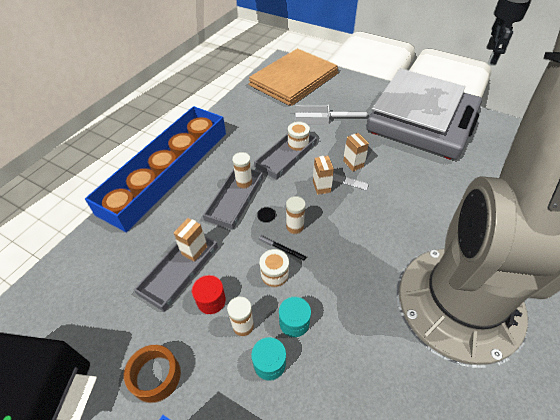

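The top view shows these candidates:
- **Canisters:** (150,238) and (291,225).
- **Cartons:** (370,224) and (431,246).
- **Tub:** (222,238), with a white lid and brown disc. Red (165,195) and turquoise (136,282) and (182,284) are look-alikes to leave alone.
- **Samples:** carton (202,138), canister (323,130), tub (426,158).

Next is a close crop to check these choices and measure.

```bash
cat > h.py <<'E'
import numpy as np, cv2
from workcell import *
def p2w(n,uv,z):
    c=calibration(n);K=c["camera_matrix"];E=c["extrinsics"]
    p=cv2.undistortPoints(np.array(uv,float).reshape(-1,1,2),K,np.array([c["k1"],0,0,0,0.]))[:,0]
    d=np.c_[p[:,0],-p[:,1],-np.ones(len(p))]@E[:3,:3].T
    o=E[:3,3]; return o+d*((z-o[2])/d[:,2])[:,None]
def w2p(n,P):
    c=calibration(n);E=np.linalg.inv(c["extrinsics"]);P=np.atleast_2d(P).astype(float)
    q=P@E[:3,:3].T+E[:3,3]; q=q*[1,-1,-1]
    return cv2.projectPoints(q,np.zeros(3),np.zeros(3),c["camera_matrix"],np.array([c["k1"],0,0,0,0.]))[0][:,0]
def crop(n,x0,y0,x1,y1,s,f,im=None):
    im=read_camera(n)[:,:,::-1] if im is None else im
    cv2.imwrite(f,cv2.resize(im[y0:y1,x0:x1],None,fx=s,fy=s,interpolation=cv2.INTER_CUBIC))
E
python3 - <<'E'
from h import *
a=cv2.imread("pics/top0.png")
tiles=[]
for (u,v) in[(202,138),(323,130),(426,158),(370,224),(431,246),(150,238)]:
    t=cv2.resize(a[v-25:v+25,u-25:u+25],(260,260),interpolation=cv2.INTER_CUBIC)
    for k in range(0,50,10):
        cv2.putText(t,str(u-25+k),(int(k*5.2),10),0,.35,(0,255,0),1);cv2.putText(t,str(v-25+k),(0,int(k*5.2)+4),0,.35,(0,255,255),1)
    tiles.append(t)
cv2.imwrite("pics/t.png",np.vstack([np.hstack(tiles[:3]),np.hstack(tiles[3:])]))
t=cv2.resize(a[110:200,125:450],None,fx=2.4,fy=2.4,interpolation=cv2.INTER_CUBIC)
for k in range(0,325,25): cv2.putText(t,str(125+k),(int(k*2.4),10),0,.35,(0,255,0),1)
for k in range(0,90,10): cv2.putText(t,str(110+k),(0,int(k*2.4)+4),0,.35,(0,255,255),1)
cv2.imwrite("pics/trays.png",t)
h=cv2.cvtColor(a,cv2.COLOR_BGR2HSV)
m=((h[...,2]>165)&(h[...,1]<75)).astype(np.uint8)
n,l,s,c=cv2.connectedComponentsWithStats(m)
for i in range(1,n):
    x,y,w,hh,A=s[i]
    if A>60 and 110<y<300 and x<460: print(s[i],c[i].round(1),p2w("top",c[i],95)[0].round(1),p2w("top",c[i],60)[0].round(1))
E
```

```text
[311 116  24  24 438] [322.6 127.7] [639.6 -70.4  95. ] [650.4 -73.1  60. ]
[187 134  27   7 171] [199.6 137.2] [618.5 190.9  95. ] [628.5 198.7  60. ]
[406 142  37  32 577] [424.5 158.3] [ 574.4 -283.4   95. ] [ 582.5 -294.7   60. ]
[ 16 147  37  30 632] [ 33. 161.] [566.7 553.4  95. ] [574.6 575.7  60. ]
[360 208  30  27 263] [375.7 219.6] [ 445.1 -179.5   95. ] [ 448.1 -186.6   60. ]
[280 213  23  23 431] [290.8 224.1] [434.4  -4.4  95. ] [437.   -4.5  60. ]
[204 221  33  33 563] [220.3 237.3] [406.  141.5  95. ] [407.5 147.3  60. ]
[136 227  24  24 463] [147.8 238.2] [402.7 293.6  95. ] [404.  305.4  60. ]
[412 231  18  20 123] [420.2 240.5] [ 402.7 -269.8   95. ] [ 404.  -280.5   60. ]
[428 233  18  25 171] [436.1 244.9] [ 393.9 -302.2   95. ] [ 394.8 -314.2   60. ]
[383 248  15  32 325] [389.7 263.9] [ 354.5 -206.7   95. ] [ 353.8 -214.9   60. ]
```

View pics/t.png

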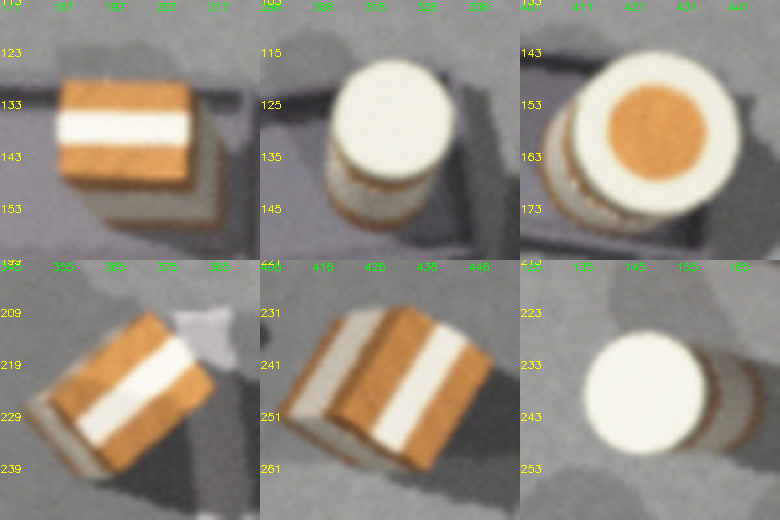

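View pics/trays.png

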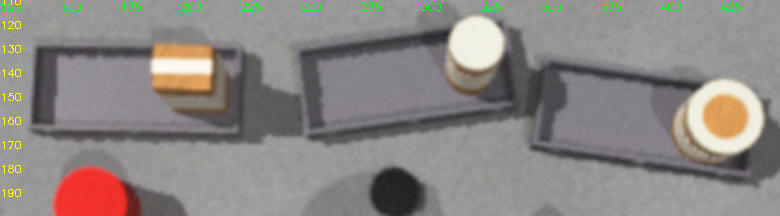

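```bash
cat >> h.py <<'E'
def tool():
    o=get_obs();w,x,y,z=o["ee_rot"];t=2*np.arctan2(y,x);return o,(t+np.pi)%(2*np.pi)-np.pi
def plan(xyz,yaw):
    "offset in tool axes to TCP target, then spin to yaw of tool x (mod pi)"
    o,t=tool();d=np.array(xyz)-o["eef_pos"];s=t-yaw;s=(s+np.pi/2)%np.pi-np.pi/2
    print("t",round(o["time"],2),"tcp",o["eef_pos"].round(1),"yaw",round(t,3),"q7",round(o["joint_positions"][6],2),"grip",round(o["grip_width"],1),"F",o["ft_force"].round(1))
    print("offset",np.round([d[0]*np.cos(t)+d[1]*np.sin(t),d[0]*np.sin(t)-d[1]*np.cos(t),-d[2]],1),"spin",round(s,3))
E
python3 - <<'E'
from h import *
for nm,q in dict(c1=[(373.8,209),(386.3,222.7),(367.1,240),(354.2,225)],c2=[(433.9,229.7),(451.2,240.6),(438.3,261.4),(419.1,250.2)]).items():
    P=p2w("top",q,95)[:,:2];e=np.diff(np.r_[P,P[:1]],axis=0);L=np.hypot(*e.T)
    print(nm,P.mean(0).round(1),L.round(1),"edge angles",np.arctan2(e[:,1],e[:,0]).round(3))
for nm,z,(u,v) in[("can1",95,(290.8,224.1)),("can2",95,(147.8,238.2)),("tub",60,(221,237.3)),("s_can",99,(322.6,127.7)),("s_tub",64,(426,157.6)),("s_cart",99,(201,137.6))]: print(nm,p2w("top",(u,v),z)[0].round(1))
T=dict(cart=[(36,47),(243,46),(241,133),(32,131)],can=[(299,45),(505,20),(514,105),(308,137)],tub=[(544,62),(760,90),(748,179),(531,149)])
a=cv2.imread("pics/top0.png");a=cv2.resize(a,None,fx=3,fy=3,interpolation=cv2.INTER_CUBIC)
for nm,z,S in[("cart",99,(201,137.6)),("can",99,(322.6,127.7)),("tub",64,(426,157.6))]:
    P=p2w("top",np.array(T[nm])/2.4+[125,110],25)[:,:2]
    yd=P[0]-P[1]+P[3]-P[2];yd/=np.hypot(*yd);c=P.mean(0);s=p2w("top",S,z)[0][:2]
    print(nm,"ctr",c.round(1),"from sample",(s+62*yd).round(1),"y angle",np.arctan2(yd[1],yd[0]).round(3),"edges",np.hypot(*np.diff(np.r_[P,P[:1]],axis=0).T).round(1))
    c=(c+s+62*yd)/2; xd=np.array([yd[1],-yd[0]])
    for z in(25,0):
        Q=[np.r_[c+i*43*xd+j*102*yd,z] for i,j in[(1,1),(1,-1),(-1,-1),(-1,1)]]
        cv2.polylines(a,[np.int32(w2p("top",Q)*3+1)],True,(0,255,0) if z else (0,0,255),1)
cv2.imwrite("pics/ov.png",a[330:600,380:1180])
E
```

```text
c1 [ 435.6 -168.3] [37.9 53.7 40.3 52.7] edge angles [-2.411  2.303  0.706 -0.884]
c2 [ 392.8 -301.2] [41.2 50.7 44.7 52.6] edge angles [-2.137  2.566  1.043 -0.639]
can1 [434.5  -4.4  95. ]
can2 [402.7 293.6  95. ]
tub [407.4 145.7  60. ]
s_can [638.3 -70.2  99. ]
s_tub [ 583.2 -296.6   64. ]
s_cart [616.6 187.1  99. ]
cart ctr [615.2 245.9] from sample [616.7 249.1] y angle 1.569 edges [201.4  84.9 201.4  82.7]
can ctr [627.7 -11.4] from sample [629.5  -8.8] y angle 1.714 edges [198.3  83.3 197.2  90.2]
tub ctr [ 586.8 -237. ] from sample [ 591.4 -235.1] y angle 1.439 edges [205.1  86.4 204.3  85. ]
```

View pics/ov.png

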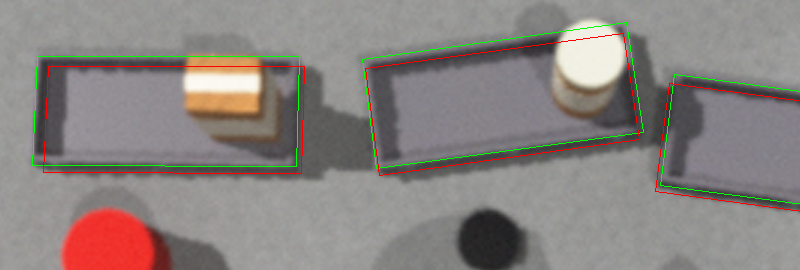

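The overlay matches the tray rims: carton tray on the left, canister tray in the middle. The crops confirm the five packs, with plain white lids at (147,238) and (291,224) and banded cartons. I'll start with the carton at (431,246).

Run:
```python
from h import *
plan((393,-301,46),0.96)
```

```text
t 0.1 tcp [ 151.  -657.5  230.7] yaw 0.226 q7 -0.07 grip 85.2 F [ 0.4 -0.2  0.5]
offset [ 315.6 -293.3  184.7] spin -0.734
```

Emit:
servo_tool([
  {"offset":[26.3,-24.4,0],"spin":0,"jaw":85},
  {"offset":[26.3,-24.4,0],"spin":0,"jaw":85},
  {"offset":[26.3,-24.4,0],"spin":0,"jaw":85},
  {"offset":[26.3,-24.4,0],"spin":0,"jaw":85},
  {"offset":[26.3,-24.4,0],"spin":0,"jaw":85},
  {"offset":[26.3,-24.4,0],"spin":0,"jaw":85},
  {"offset":[26.3,-24.4,0],"spin":0,"jaw":85},
  {"offset":[26.3,-24.4,0],"spin":0,"jaw":85},
  {"offset":[26.3,-24.4,0],"spin":0,"jaw":85},
  {"offset":[26.3,-24.4,0],"spin":0,"jaw":85},
])

```text
time: 0.93
eef_pos: [353.3, -359.5, 231.2]
ee_rot: [-0.0, 0.994, 0.113, -0.0]
ft_force: [1.3, 0.5, 0.2]
grip_width: 85.1
```

Emit:
servo_tool([
  {"offset":[26.3,-24.4,0],"spin":0,"jaw":85},
  {"offset":[26.3,-24.4,0],"spin":0,"jaw":85},
  {"offset":[0,0,8],"spin":-0.122,"jaw":85},
  {"offset":[0,0,8],"spin":-0.122,"jaw":85},
  {"offset":[0,0,8],"spin":-0.122,"jaw":85},
  {"offset":[0,0,8],"spin":-0.122,"jaw":85},
  {"offset":[0,0,8],"spin":-0.122,"jaw":85},
  {"offset":[0,0,8],"spin":-0.122,"jaw":85},
  {"offset":[0,0,0],"spin":0,"jaw":85},
])

```text
time: 1.68
eef_pos: [392.4, -301.3, 181.9]
ee_rot: [-0.001, 0.886, 0.464, -0.0]
ft_force: [-0.1, 0.1, -1.2]
grip_width: 84.8
```

Run:
```python
from h import *
plan((393,-301,46),0.96)
crop("side",260,60,480,225,3.5,"pics/s1.png")
```

```text
t 1.68 tcp [ 392.4 -301.3  181.9] yaw 0.964 q7 -0.14 grip 84.8 F [-0.1  0.1 -1.2]
offset [  0.6   0.3 135.9] spin 0.004
```

View pics/s1.png

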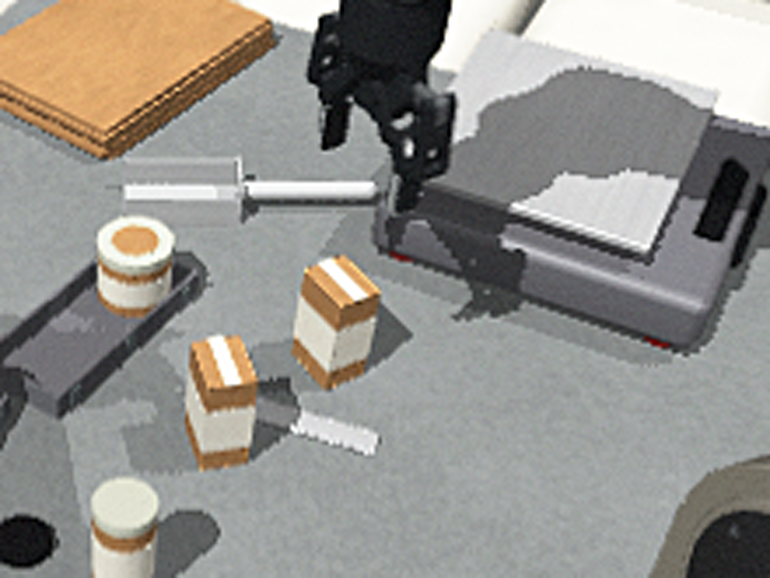

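Side crop: carton lids at (358,143) and (324,167), canister lid at (296,204), gripper above. I'll cross-check these with the side camera.

Run:
```python
from h import *
f=lambda q,z:p2w("side",np.array(q)/3.5+[260,60],z).round(1)
print("lids",f([(341,292),(223,373),(125,500)],95).tolist(),"tcp px",(w2p("side",(392.4,-301.3,181.9))-[260,60])*3.5)
print("stub",f([(135,241)],64))
print("tray tub rim corners",f([(205,262),(60,417)],25).tolist())
```

```text
lids [[389.3, -288.1, 95.0], [431.9, -156.8, 95.0], [436.6, -7.7, 95.0]] tcp px [[360.33908618 193.24733596]]
stub [[ 582.9 -299.1   64. ]]
tray tub rim corners [[535.5, -347.4, 25.0], [552.3, -113.7, 25.0]]
```

Run:
```python
from h import *
f=lambda q,z:p2w("side",np.array(q)/3.5+[260,60],z)[:,:2].round(1).tolist()
for nm,t,s in[("c2",(436.1,244.9),(341,290)),("c1",(370.4,224.2),(223,372)),("can",(290.8,224.1),(125,500))]:
    for z in (85,95,105,115): print(nm,z,p2w("top",t,z)[0,:2].round(1),f([s],z))
print("c2 top corner z95",f([(340,325),(303,288),(380,292),(335,257)],95),"bottom z0",f([(333,387),(296,349),(366,375)],0))
print("c1 top",f([(205,408),(255,397),(241,336),(191,343)],95),"bottom",f([(202,468),(250,460)],0))
print("top view bottom corners c2", p2w("top",[(406+26/5.2,221+156/5.2),(406+118/5.2,221+208/5.2)],0).round(1).tolist())
print("top view bottom corners c1", p2w("top",[(345+26/5.2,199+147/5.2),(345+85/5.2,199+217/5.2)],0).round(1).tolist())
```

```text
c2 85 [ 394.1 -305.6] [[393.5, -302.0]]
c2 95 [ 393.9 -302.2] [[390.3, -290.3]]
c2 105 [ 393.6 -298.7] [[387.0, -278.7]]
c2 115 [ 393.3 -295.3] [[383.8, -267.1]]
c1 85 [ 436.2 -170.3] [[436.2, -167.5]]
c1 95 [ 435.4 -168.4] [[432.4, -157.8]]
c1 105 [ 434.7 -166.5] [[428.6, -148.0]]
c1 115 [ 434.  -164.6] [[424.7, -138.2]]
can 85 [435.2  -4.4] [[440.5, -15.3]]
can 95 [434.5  -4.4] [[436.6, -7.7]]
can 105 [433.8  -4.4] [[432.7, -0.0]]
can 115 [433.   -4.3] [[428.8, 7.6]]
c2 top corner z95 [[374.9, -250.9], [418.1, -277.6], [361.8, -303.5], [410.6, -326.6]] bottom z0 [[378.5, -279.8], [425.3, -308.0], [359.3, -307.4]]
c1 top [[427.4, -116.4], [399.7, -145.2], [437.6, -201.1], [468.2, -174.8]] bottom [[435.1, -141.1], [404.8, -168.1]]
top view bottom corners c2 [[382.2, -277.6, 0.0], [359.9, -317.0, 0.0]]
top view bottom corners c1 [[435.1, -139.9, 0.0], [404.6, -165.4, 0.0]]
```

The upper brown band on the carton's side misled my side reading. The foot corners agree with the top view to within a few mm, so I'm going down.

Emit:
servo_tool([
  {"offset":[-2.4,1.2,34],"spin":0,"jaw":85},
  {"offset":[0,0,34],"spin":0,"jaw":85},
  {"offset":[0,0,34],"spin":0,"jaw":85},
  {"offset":[0,0,20],"spin":0,"jaw":85},
  {"offset":[0,0,14],"spin":0,"jaw":85},
  {"offset":[0,0,0],"spin":0,"jaw":30},
  {"offset":[0,0,0],"spin":0,"jaw":30},
  {"offset":[0,0,0],"spin":0,"jaw":30},
  {"offset":[0,0,0],"spin":0,"jaw":30},
  {"offset":[0,0,0],"spin":0,"jaw":30},
], grip_force=40)

```text
time: 2.57
eef_pos: [393.4, -304.9, 48.5]
ee_rot: [0.001, 0.888, 0.46, 0.0]
ft_force: [-1.1, 0.9, 6.6]
grip_width: 51.9
```

Emit:
servo_tool([
  {"offset":[0,0,0],"spin":0,"jaw":30},
  {"offset":[0,0,0],"spin":0,"jaw":30},
  {"offset":[0,0,-20],"spin":0,"jaw":30},
  {"offset":[0,0,-40],"spin":0,"jaw":30},
  {"offset":[0,0,-40],"spin":0,"jaw":30},
  {"offset":[0,0,-30],"spin":0,"jaw":30},
  {"offset":[0,0,0],"spin":0,"jaw":30},
])

```text
time: 3.15
eef_pos: [395.2, -306.0, 183.8]
ee_rot: [0.004, 0.888, 0.46, 0.002]
ft_force: [2.2, 0.2, -1.5]
grip_width: 51.7
```

Run:
```python
from h import *
plan((616,312,176),1.57)
plan((435,-171,176),0.70)
crop("side",260,60,480,225,3,"pics/s2.png")
```

```text
t 3.15 tcp [ 395.2 -306.   183.8] yaw 0.957 q7 -0.15 grip 51.7 F [ 2.2  0.2 -1.5]
offset [ 632.4 -175.4    7.8] spin -0.613
t 3.15 tcp [ 395.2 -306.   183.8] yaw 0.957 q7 -0.15 grip 51.7 F [ 2.2  0.2 -1.5]
offset [133.3 -45.2   7.8] spin 0.257
```

View pics/s2.png

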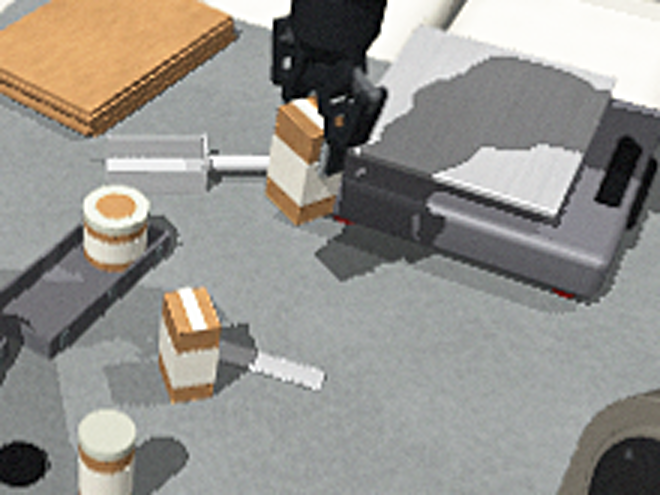

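The carton is held upright across its 52 mm faces, with a grip reading of 51.7. Moving it to the carton tray.

Emit:
servo_tool([
  {"offset":[20,-5.4,0],"spin":0,"jaw":30},
  {"offset":[35.1,-9.7,0],"spin":0,"jaw":30},
  {"offset":[35.1,-9.7,0],"spin":0,"jaw":30},
  {"offset":[35.1,-9.7,0],"spin":0,"jaw":30},
  {"offset":[35.1,-9.7,0],"spin":0,"jaw":30},
  {"offset":[35.1,-9.7,0],"spin":0,"jaw":30},
  {"offset":[35.1,-9.7,0],"spin":0,"jaw":30},
  {"offset":[35.1,-9.7,0],"spin":0,"jaw":30},
  {"offset":[35.1,-9.7,0],"spin":0,"jaw":30},
  {"offset":[35.1,-9.7,0],"spin":0,"jaw":30},
])

```text
time: 4.03
eef_pos: [509.9, 25.2, 176.7]
ee_rot: [-0.0, 0.888, 0.461, -0.0]
ft_force: [1.6, -1.0, -2.6]
grip_width: 51.9
```

Emit:
servo_tool([
  {"offset":[35.1,-9.7,0],"spin":0,"jaw":30},
  {"offset":[35.1,-9.7,0],"spin":0,"jaw":30},
  {"offset":[35.1,-9.7,0],"spin":0,"jaw":30},
  {"offset":[35.1,-9.7,0],"spin":0,"jaw":30},
  {"offset":[35.1,-9.7,0],"spin":0,"jaw":30},
  {"offset":[35.1,-9.7,0],"spin":0,"jaw":30},
  {"offset":[35.1,-9.7,0],"spin":0,"jaw":30},
  {"offset":[35.1,-9.7,0],"spin":0,"jaw":30},
  {"offset":[15,-4.3,0],"spin":0,"jaw":30},
  {"offset":[0,0,0],"spin":0,"jaw":30},
])

```text
time: 4.87
eef_pos: [612.4, 317.4, 175.8]
ee_rot: [-0.001, 0.887, 0.463, -0.0]
ft_force: [-1.3, -0.1, -2.3]
grip_width: 52.3
```

Emit:
servo_tool([
  {"offset":[0,0,0],"spin":-0.122,"jaw":30},
  {"offset":[0,0,0],"spin":-0.122,"jaw":30},
  {"offset":[0,0,0],"spin":-0.122,"jaw":30},
  {"offset":[0,0,0],"spin":-0.122,"jaw":30},
  {"offset":[0,0,0],"spin":-0.122,"jaw":30},
  {"offset":[0,0,0],"spin":0,"jaw":30},
])

```text
time: 5.37
eef_pos: [613.1, 311.5, 176.2]
ee_rot: [-0.0, 0.706, 0.708, -0.001]
ft_force: [-0.7, 0.2, -2.4]
grip_width: 52.0
```

Run:
```python
from h import *
plan((616,312,52),1.57)
crop("side",90,170,330,350,3,"pics/s3.png")
```

```text
t 5.37 tcp [613.1 311.5 176.2] yaw 1.573 q7 -0.84 grip 52.0 F [-0.7  0.2 -2.4]
offset [  0.5   2.9 124.2] spin 0.003
```

View pics/s3.png

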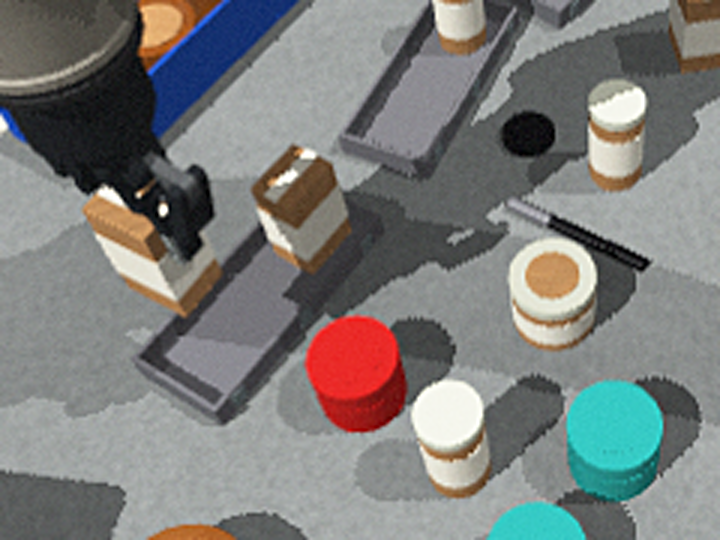

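The carton hangs over the empty end of the carton tray. Lowering it and releasing.

Emit:
servo_tool([
  {"offset":[0.5,2.9,30],"spin":0,"jaw":30},
  {"offset":[0,0,38],"spin":0,"jaw":30},
  {"offset":[0,0,30],"spin":0,"jaw":30},
  {"offset":[0,0,16],"spin":0,"jaw":30},
  {"offset":[0,0,6],"spin":0,"jaw":30},
  {"offset":[0,0,0],"spin":0,"jaw":30},
  {"offset":[0,0,2],"spin":0,"jaw":30},
  {"offset":[0,0,0],"spin":0,"jaw":30},
])

```text
time: 6.08
eef_pos: [617.2, 313.7, 57.1]
ee_rot: [0.0, 0.709, 0.706, 0.001]
ft_force: [-0.9, 0.3, -1.8]
grip_width: 52.1
```

Emit:
servo_tool([
  {"offset":[0,0,1.5],"spin":0,"jaw":30},
  {"offset":[0,0,0],"spin":0,"jaw":30},
  {"offset":[0,0,0],"spin":0,"jaw":85},
  {"offset":[0,0,0],"spin":0,"jaw":85},
  {"offset":[0,0,0],"spin":0,"jaw":85},
  {"offset":[0,0,0],"spin":0,"jaw":85},
])

```text
time: 6.58
eef_pos: [616.5, 313.3, 54.1]
ee_rot: [0.0, 0.708, 0.706, 0.0]
ft_force: [-0.4, 0.2, -0.3]
grip_width: 84.9
```

Emit:
servo_tool([
  {"offset":[0,0,-25],"spin":0,"jaw":85},
  {"offset":[0,0,-35],"spin":0,"jaw":85},
  {"offset":[0,0,-35],"spin":0,"jaw":85},
  {"offset":[0,0,-25],"spin":0,"jaw":85},
  {"offset":[0,0,0],"spin":0,"jaw":85},
])

```text
time: 7.0
eef_pos: [618.2, 314.8, 180.0]
ee_rot: [0.001, 0.708, 0.706, 0.004]
ft_force: [0.7, 0.3, 0.2]
grip_width: 85.0
```

Run:
```python
from h import *
plan((435.5,-171,46),0.70)
crop("top",100,100,320,265,3.4,"pics/t2.png")
```

```text
t 7.0 tcp [618.2 314.8 180. ] yaw 1.568 q7 -0.85 grip 85.0 F [0.7 0.3 0.2]
offset [-486.4 -181.2  134. ] spin 0.868
```

View pics/t2.png

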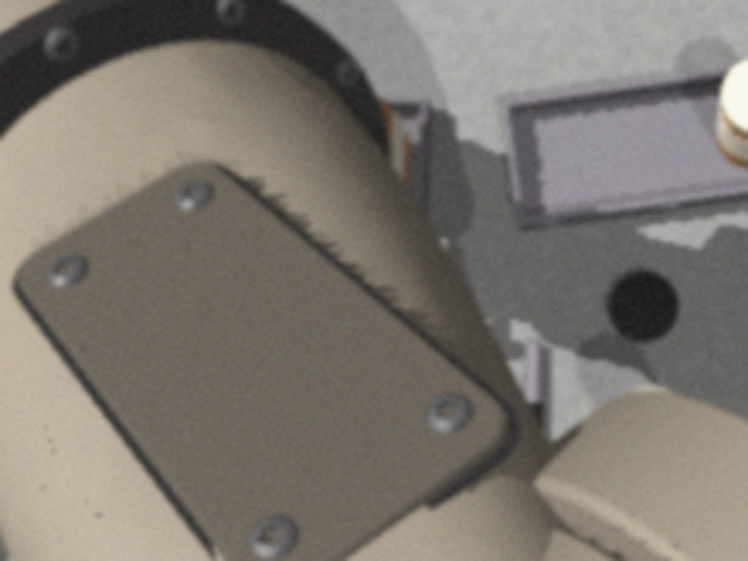

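The top view is blocked by the arm, so this picture tells me nothing. I'll go on to the second carton and check the placed one from the side on the way.

Emit:
servo_tool([
  {"offset":[-32.4,-12.1,0],"spin":0,"jaw":85},
  {"offset":[-32.4,-12.1,0],"spin":0,"jaw":85},
  {"offset":[-32.4,-12.1,0],"spin":0,"jaw":85},
  {"offset":[-32.4,-12.1,0],"spin":0,"jaw":85},
  {"offset":[-32.4,-12.1,0],"spin":0,"jaw":85},
  {"offset":[-32.4,-12.1,0],"spin":0,"jaw":85},
  {"offset":[-32.4,-12.1,0],"spin":0,"jaw":85},
  {"offset":[-32.4,-12.1,0],"spin":0,"jaw":85},
  {"offset":[-32.4,-12.1,0],"spin":0,"jaw":85},
  {"offset":[-32.4,-12.1,0],"spin":0,"jaw":85},
])

```text
time: 7.88
eef_pos: [493.0, -12.0, 173.1]
ee_rot: [-0.0, 0.708, 0.706, -0.0]
ft_force: [0.8, 0.4, 0.3]
grip_width: 85.0
```

Emit:
servo_tool([
  {"offset":[-32.4,-12.1,0],"spin":0,"jaw":85},
  {"offset":[-32.4,-12.1,0],"spin":0,"jaw":85},
  {"offset":[-32.4,-12.1,0],"spin":0,"jaw":85},
  {"offset":[-32.4,-12.1,0],"spin":0,"jaw":85},
  {"offset":[-32.8,-11.8,0],"spin":0,"jaw":85},
  {"offset":[0,0,0],"spin":0.124,"jaw":85},
  {"offset":[0,0,0],"spin":0.124,"jaw":85},
  {"offset":[0,0,0],"spin":0.124,"jaw":85},
  {"offset":[0,0,0],"spin":0.124,"jaw":85},
  {"offset":[0,0,0],"spin":0.124,"jaw":85},
])

```text
time: 8.72
eef_pos: [433.1, -172.7, 173.1]
ee_rot: [-0.0, 0.891, 0.453, -0.0]
ft_force: [-0.3, 0.9, -0.3]
grip_width: 85.4
```

Emit:
servo_tool([
  {"offset":[0,0,20],"spin":0.124,"jaw":85},
  {"offset":[0,0,20],"spin":0.124,"jaw":85},
  {"offset":[0,0,0],"spin":0,"jaw":85},
])

```text
time: 8.97
eef_pos: [431.5, -172.1, 130.6]
ee_rot: [-0.002, 0.941, 0.339, -0.002]
ft_force: [-0.8, 0.4, -0.7]
grip_width: 84.8
```

Run:
```python
from h import *
plan((435.5,-171,46),0.70)
crop("side",90,130,360,332,2.9,"pics/s4.png")
```

```text
t 8.97 tcp [ 431.5 -172.1  130.6] yaw 0.693 q7 -0.77 grip 84.8 F [-0.8  0.4 -0.7]
offset [ 3.8  1.7 84.6] spin -0.007
```

View pics/s4.png

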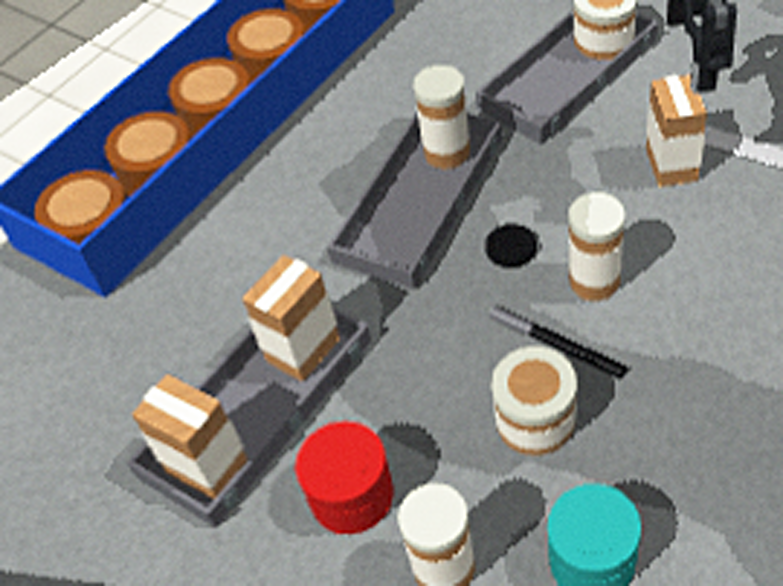

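The side crop shows the first carton upright in its tray at about (190,435), with the space between it and the sample free. The gripper is above carton two, so down.

Emit:
servo_tool([
  {"offset":[3.8,1.7,30],"spin":0,"jaw":85},
  {"offset":[0,0,30],"spin":0,"jaw":85},
  {"offset":[0,0,16],"spin":0,"jaw":85},
  {"offset":[0,0,8],"spin":0,"jaw":85},
  {"offset":[0,0,0],"spin":0,"jaw":30},
  {"offset":[0,0,0],"spin":0,"jaw":30},
  {"offset":[0,0,0],"spin":0,"jaw":30},
  {"offset":[0,0,0],"spin":0,"jaw":30},
  {"offset":[0,0,0],"spin":0,"jaw":30},
  {"offset":[0,0,0],"spin":0,"jaw":30},
])

```text
time: 9.85
eef_pos: [438.3, -171.7, 51.1]
ee_rot: [0.001, 0.939, 0.343, 0.001]
ft_force: [-2.3, 1.1, 9.2]
grip_width: 51.5
```

Emit:
servo_tool([
  {"offset":[0,0,0],"spin":0,"jaw":30},
  {"offset":[0,0,-20],"spin":0,"jaw":30},
  {"offset":[0,0,-40],"spin":0,"jaw":30},
  {"offset":[0,0,-40],"spin":0,"jaw":30},
  {"offset":[0,0,-30],"spin":0,"jaw":30},
  {"offset":[0,0,0],"spin":0,"jaw":30},
])

```text
time: 10.35
eef_pos: [440.4, -172.4, 186.2]
ee_rot: [0.003, 0.939, 0.343, 0.003]
ft_force: [1.6, -0.1, -2.5]
grip_width: 51.8
```

Run:
```python
from h import *
plan((616,254,176),1.57)
```

```text
t 10.35 tcp [ 440.4 -172.4  186.2] yaw 0.7 q7 -0.73 grip 51.8 F [ 1.6 -0.1 -2.5]
offset [ 409.  -213.    10.2] spin -0.87
```

Emit:
servo_tool([
  {"offset":[20,-10.4,0],"spin":0,"jaw":30},
  {"offset":[32,-16.7,0],"spin":0,"jaw":30},
  {"offset":[32,-16.7,0],"spin":0,"jaw":30},
  {"offset":[32,-16.7,0],"spin":0,"jaw":30},
  {"offset":[32,-16.7,0],"spin":0,"jaw":30},
  {"offset":[32,-16.7,0],"spin":0,"jaw":30},
  {"offset":[32,-16.7,0],"spin":0,"jaw":30},
  {"offset":[32,-16.7,0],"spin":0,"jaw":30},
  {"offset":[32,-16.7,0],"spin":0,"jaw":30},
  {"offset":[32,-16.7,0],"spin":0,"jaw":30},
])

```text
time: 11.18
eef_pos: [570.1, 151.2, 180.0]
ee_rot: [0.0, 0.939, 0.343, 0.0]
ft_force: [1.0, -0.1, -2.7]
grip_width: 51.6
```

Emit:
servo_tool([
  {"offset":[32,-16.7,0],"spin":0,"jaw":30},
  {"offset":[32,-16.7,0],"spin":0,"jaw":30},
  {"offset":[32,-16.7,0],"spin":0,"jaw":30},
  {"offset":[5,-2.2,0],"spin":-0.124,"jaw":30},
  {"offset":[0,0,0],"spin":-0.124,"jaw":30},
  {"offset":[0,0,0],"spin":-0.124,"jaw":30},
  {"offset":[0,0,0],"spin":-0.124,"jaw":30},
  {"offset":[0,0,0],"spin":-0.124,"jaw":30},
  {"offset":[0,0,0],"spin":-0.124,"jaw":30},
  {"offset":[0,0,0],"spin":-0.124,"jaw":30},
])

```text
time: 12.02
eef_pos: [613.3, 254.5, 179.9]
ee_rot: [0.0, 0.706, 0.708, -0.0]
ft_force: [-0.2, 0.2, -2.0]
grip_width: 51.5
```

Run:
```python
from h import *
plan((616,254,55),1.57)
```

```text
t 12.02 tcp [613.3 254.5 179.9] yaw 1.574 q7 -0.82 grip 51.5 F [-0.2  0.2 -2. ]
offset [ -0.5   2.7 124.9] spin 0.004
```

Emit:
servo_tool([
  {"offset":[-0.5,2.7,30],"spin":0,"jaw":30},
  {"offset":[0,0,38],"spin":0,"jaw":30},
  {"offset":[0,0,30],"spin":0,"jaw":30},
  {"offset":[0,0,16],"spin":0,"jaw":30},
  {"offset":[0,0,6],"spin":0,"jaw":30},
  {"offset":[0,0,0],"spin":0,"jaw":30},
  {"offset":[0,0,3],"spin":0,"jaw":30},
  {"offset":[0,0,0],"spin":0,"jaw":30},
])

```text
time: 12.68
eef_pos: [616.9, 254.8, 58.4]
ee_rot: [0.0, 0.708, 0.706, 0.001]
ft_force: [-0.3, 0.2, -3.4]
grip_width: 51.5
```

Emit:
servo_tool([
  {"offset":[0,0,1],"spin":0,"jaw":30},
  {"offset":[0,0,0],"spin":0,"jaw":30},
  {"offset":[0,0,0],"spin":0,"jaw":85},
  {"offset":[0,0,0],"spin":0,"jaw":85},
  {"offset":[0,0,0],"spin":0,"jaw":85},
  {"offset":[0,0,0],"spin":0,"jaw":85},
  {"offset":[0,0,-25],"spin":0,"jaw":85},
  {"offset":[0,0,-35],"spin":0,"jaw":85},
  {"offset":[0,0,-35],"spin":0,"jaw":85},
  {"offset":[0,0,-25],"spin":0,"jaw":85},
])

```text
time: 13.52
eef_pos: [616.4, 254.9, 178.9]
ee_rot: [0.0, 0.708, 0.706, 0.001]
ft_force: [0.1, 0.5, 1.0]
grip_width: 84.7
```

Run:
```python
from h import *
plan((403,294,46),0.3)
```

```text
t 13.52 tcp [616.4 254.9 178.9] yaw 1.568 q7 -0.83 grip 84.7 F [0.1 0.5 1. ]
offset [  38.5 -213.5  132.9] spin 1.268
```

Emit:
servo_tool([
  {"offset":[6.4,-35.6,0],"spin":0,"jaw":85},
  {"offset":[6.4,-35.6,0],"spin":0,"jaw":85},
  {"offset":[6.4,-35.6,0],"spin":0,"jaw":85},
  {"offset":[6.4,-35.6,0],"spin":0,"jaw":85},
  {"offset":[6.4,-35.6,0],"spin":0,"jaw":85},
  {"offset":[6.4,-35.6,0],"spin":0,"jaw":85},
  {"offset":[0,0,0],"spin":0.125,"jaw":85},
  {"offset":[0,0,0],"spin":0.125,"jaw":85},
  {"offset":[0,0,0],"spin":0.125,"jaw":85},
  {"offset":[0,0,0],"spin":0.125,"jaw":85},
])

```text
time: 14.35
eef_pos: [402.5, 293.4, 176.2]
ee_rot: [0.0, 0.862, 0.506, 0.0]
ft_force: [0.2, -0.9, 0.7]
grip_width: 85.1
```

Emit:
servo_tool([
  {"offset":[0,0,8],"spin":0.125,"jaw":85},
  {"offset":[0,0,8],"spin":0.125,"jaw":85},
  {"offset":[0,0,8],"spin":0.125,"jaw":85},
  {"offset":[0,0,8],"spin":0.125,"jaw":85},
  {"offset":[0,0,4],"spin":0.125,"jaw":85},
  {"offset":[0,0,0],"spin":0.125,"jaw":85},
  {"offset":[0,0,0],"spin":0,"jaw":85},
])

```text
time: 14.93
eef_pos: [402.4, 293.5, 139.8]
ee_rot: [0.0, 0.988, 0.155, -0.0]
ft_force: [-0.1, -0.1, 0.0]
grip_width: 84.8
```

Run:
```python
from h import *
plan((403,294,46),0.3)
crop("side",90,170,340,358,3,"pics/s5.png")
```

```text
t 14.93 tcp [402.4 293.5 139.8] yaw 0.312 q7 -2.24 grip 84.8 F [-0.1 -0.1  0. ]
offset [ 0.8 -0.3 93.8] spin 0.012
```

View pics/s5.png

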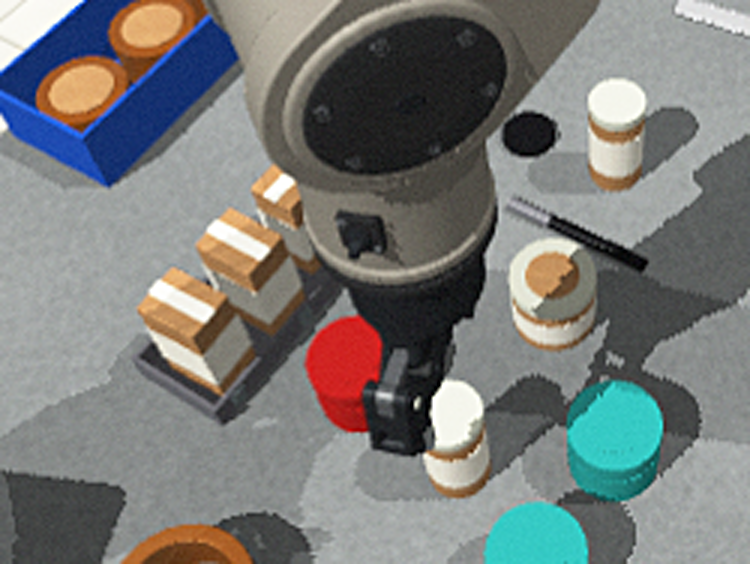

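Both cartons stand in their tray, at about (195,330) and (250,265) in the crop. The gripper is above the canister; descending and gripping.

Emit:
servo_tool([
  {"offset":[0.8,-0.3,34],"spin":0,"jaw":85},
  {"offset":[0,0,34],"spin":0,"jaw":85},
  {"offset":[0,0,18],"spin":0,"jaw":85},
  {"offset":[0,0,8],"spin":0,"jaw":85},
  {"offset":[0,0,0],"spin":0,"jaw":30},
  {"offset":[0,0,0],"spin":0,"jaw":30},
  {"offset":[0,0,0],"spin":0,"jaw":30},
  {"offset":[0,0,0],"spin":0,"jaw":30},
  {"offset":[0,0,0],"spin":0,"jaw":30},
  {"offset":[0,0,0],"spin":0,"jaw":30},
])

```text
time: 15.82
eef_pos: [404.1, 294.3, 47.2]
ee_rot: [-0.0, 0.987, 0.158, 0.001]
ft_force: [-0.7, -1.6, 7.7]
grip_width: 45.7
```

Emit:
servo_tool([
  {"offset":[0,0,0],"spin":0,"jaw":30},
  {"offset":[0,0,-20],"spin":0,"jaw":30},
  {"offset":[0,0,-40],"spin":0,"jaw":30},
  {"offset":[0,0,-40],"spin":0,"jaw":30},
  {"offset":[0,0,-30],"spin":0,"jaw":30},
  {"offset":[0,0,0],"spin":0,"jaw":30},
])

```text
time: 16.32
eef_pos: [405.3, 295.9, 182.3]
ee_rot: [-0.002, 0.987, 0.158, 0.004]
ft_force: [1.2, 1.2, -2.5]
grip_width: 45.5
```

Run:
```python
from h import *
plan((618.8,57.3,176),1.714)
```

```text
t 16.32 tcp [405.3 295.9 182.3] yaw 0.318 q7 -2.19 grip 45.5 F [ 1.2  1.2 -2.5]
offset [128.2 293.4   6.3] spin -1.396
```

Emit:
servo_tool([
  {"offset":[8,18.3,0],"spin":0,"jaw":30},
  {"offset":[15,34.4,0],"spin":0,"jaw":30},
  {"offset":[15,34.4,0],"spin":0,"jaw":30},
  {"offset":[15,34.4,0],"spin":0,"jaw":30},
  {"offset":[15,34.4,0],"spin":0,"jaw":30},
  {"offset":[15,34.4,0],"spin":0,"jaw":30},
  {"offset":[15,34.4,0],"spin":0,"jaw":30},
  {"offset":[15,34.4,0],"spin":0,"jaw":30},
  {"offset":[15,34.4,0],"spin":0,"jaw":30},
  {"offset":[0,0,0],"spin":-0.116,"jaw":30},
])

```text
time: 17.15
eef_pos: [620.4, 47.6, 175.9]
ee_rot: [0.001, 0.978, 0.21, 0.001]
ft_force: [-1.5, -0.6, -2.3]
grip_width: 45.4
```

Emit:
servo_tool([
  {"offset":[0,0,0],"spin":-0.116,"jaw":30},
  {"offset":[0,0,0],"spin":-0.116,"jaw":30},
  {"offset":[0,0,0],"spin":-0.116,"jaw":30},
  {"offset":[0,0,0],"spin":-0.116,"jaw":30},
  {"offset":[0,0,0],"spin":-0.116,"jaw":30},
  {"offset":[0,0,0],"spin":-0.116,"jaw":30},
  {"offset":[0,0,0],"spin":-0.116,"jaw":30},
  {"offset":[0,0,0],"spin":-0.116,"jaw":30},
  {"offset":[0,0,0],"spin":-0.116,"jaw":30},
  {"offset":[0,0,0],"spin":-0.116,"jaw":30},
])

```text
time: 17.98
eef_pos: [616.5, 54.9, 176.3]
ee_rot: [0.0, 0.697, 0.717, 0.0]
ft_force: [0.2, -1.6, -2.2]
grip_width: 45.5
```

Emit:
servo_tool([
  {"offset":[0,0,0],"spin":-0.12,"jaw":30},
  {"offset":[0,0,0],"spin":0,"jaw":30},
])

```text
time: 18.15
eef_pos: [616.4, 54.8, 176.1]
ee_rot: [0.0, 0.652, 0.758, 0.0]
ft_force: [-0.1, 0.2, -1.2]
grip_width: 45.3
```

Run:
```python
from h import *
plan((618.8,57.3,52),1.714)
```

```text
t 18.15 tcp [616.4  54.8 176.1] yaw 1.72 q7 -0.38 grip 45.3 F [-0.1  0.2 -1.2]
offset [  2.1   2.7 124.1] spin 0.006
```

Emit:
servo_tool([
  {"offset":[2.1,2.7,30],"spin":0,"jaw":30},
  {"offset":[0,0,38],"spin":0,"jaw":30},
  {"offset":[0,0,30],"spin":0,"jaw":30},
  {"offset":[0,0,16],"spin":0,"jaw":30},
  {"offset":[0,0,6],"spin":0,"jaw":30},
  {"offset":[0,0,0],"spin":0,"jaw":30},
  {"offset":[0,0,3],"spin":0,"jaw":30},
  {"offset":[0,0,0],"spin":0,"jaw":30},
])

```text
time: 18.82
eef_pos: [619.8, 57.7, 54.2]
ee_rot: [0.001, 0.655, 0.756, 0.001]
ft_force: [-0.3, 0.5, -1.6]
grip_width: 45.4
```

Emit:
servo_tool([
  {"offset":[0,0,1],"spin":0,"jaw":30},
  {"offset":[0,0,0],"spin":0,"jaw":30},
  {"offset":[0,0,0],"spin":0,"jaw":85},
  {"offset":[0,0,0],"spin":0,"jaw":85},
  {"offset":[0,0,0],"spin":0,"jaw":85},
  {"offset":[0,0,0],"spin":0,"jaw":85},
  {"offset":[0,0,-25],"spin":0,"jaw":85},
  {"offset":[0,0,-35],"spin":0,"jaw":85},
  {"offset":[0,0,-35],"spin":0,"jaw":85},
  {"offset":[0,0,-25],"spin":0,"jaw":85},
])

```text
time: 19.65
eef_pos: [619.3, 58.0, 174.7]
ee_rot: [0.0, 0.655, 0.756, 0.001]
ft_force: [0.9, -0.2, 0.4]
grip_width: 85.1
```

Run:
```python
from h import *
plan((434.5,-4.5,46),0.9)
```

```text
t 19.65 tcp [619.3  58.  174.7] yaw 1.714 q7 -0.39 grip 85.1 F [ 0.9 -0.2  0.4]
offset [ -35.5 -191.9  128.7] spin 0.814
```

Emit:
servo_tool([
  {"offset":[-7.1,-38.4,0],"spin":0,"jaw":85},
  {"offset":[-7.1,-38.4,0],"spin":0,"jaw":85},
  {"offset":[-7.1,-38.4,0],"spin":0,"jaw":85},
  {"offset":[-7.1,-38.4,0],"spin":0,"jaw":85},
  {"offset":[-7.1,-38.4,0],"spin":0,"jaw":85},
  {"offset":[0,0,0],"spin":0.116,"jaw":85},
  {"offset":[0,0,0],"spin":0.116,"jaw":85},
  {"offset":[0,0,8],"spin":0.116,"jaw":85},
  {"offset":[0,0,8],"spin":0.116,"jaw":85},
  {"offset":[0,0,8],"spin":0.116,"jaw":85},
])

```text
time: 20.48
eef_pos: [434.0, -5.2, 147.9]
ee_rot: [0.0, 0.845, 0.534, 0.0]
ft_force: [0.6, 0.7, -0.3]
grip_width: 85.2
```

Emit:
servo_tool([
  {"offset":[0,0,8],"spin":0.116,"jaw":85},
  {"offset":[0,0,0],"spin":0.116,"jaw":85},
  {"offset":[0,0,0],"spin":0,"jaw":85},
])

```text
time: 20.73
eef_pos: [433.7, -4.8, 139.6]
ee_rot: [-0.0, 0.901, 0.433, -0.0]
ft_force: [-0.0, 0.5, 0.3]
grip_width: 84.9
```

Run:
```python
from h import *
plan((434.5,-4.5,46),0.9)
crop("side",150,130,370,295,3.4,"pics/s6.png")
print((w2p("side",[(434.5,-4.5,95)])-[150,130])*3.4)
```

```text
t 20.73 tcp [433.7  -4.8 139.6] yaw 0.896 q7 -1.01 grip 84.9 F [-0.   0.5  0.3]
offset [ 0.7  0.5 93.6] spin -0.004
[[495.88532017 251.7065422 ]]
```

View pics/s6.png

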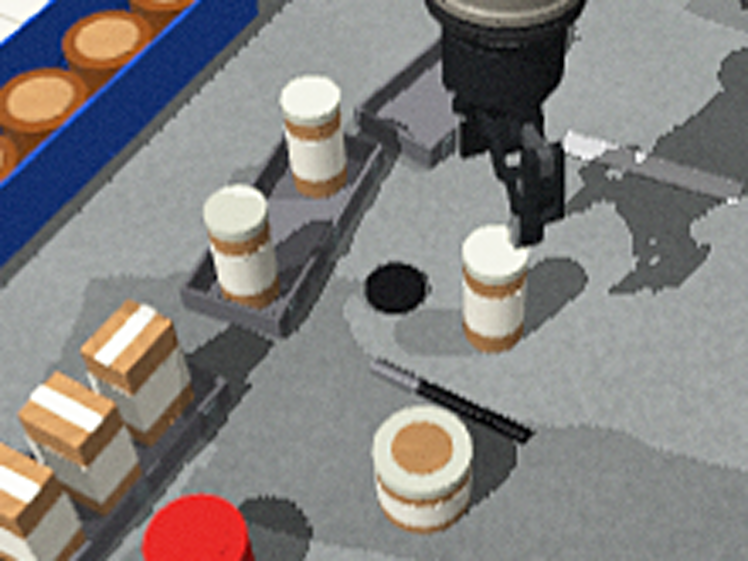

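The first canister stands upright in its tray at about (240,245) in the crop, with a free space beside the sample. The gripper is over the second canister at (495,252).

Emit:
servo_tool([
  {"offset":[0.7,0.5,34],"spin":0,"jaw":85},
  {"offset":[0,0,34],"spin":0,"jaw":85},
  {"offset":[0,0,18],"spin":0,"jaw":85},
  {"offset":[0,0,8],"spin":0,"jaw":85},
  {"offset":[0,0,0],"spin":0,"jaw":30},
  {"offset":[0,0,0],"spin":0,"jaw":30},
  {"offset":[0,0,0],"spin":0,"jaw":30},
  {"offset":[0,0,0],"spin":0,"jaw":30},
  {"offset":[0,0,0],"spin":0,"jaw":30},
  {"offset":[0,0,0],"spin":0,"jaw":30},
])

```text
time: 21.62
eef_pos: [435.7, -4.8, 47.2]
ee_rot: [0.001, 0.9, 0.436, 0.001]
ft_force: [-0.8, 1.4, 5.4]
grip_width: 45.3
```

Emit:
servo_tool([
  {"offset":[0,0,0],"spin":0,"jaw":30},
  {"offset":[0,0,-20],"spin":0,"jaw":30},
  {"offset":[0,0,-40],"spin":0,"jaw":30},
  {"offset":[0,0,-40],"spin":0,"jaw":30},
  {"offset":[0,0,-30],"spin":0,"jaw":30},
  {"offset":[0,0,0],"spin":0,"jaw":30},
])

```text
time: 22.12
eef_pos: [437.5, -4.4, 182.0]
ee_rot: [0.003, 0.9, 0.436, 0.004]
ft_force: [1.7, 0.6, -1.8]
grip_width: 45.2
```

Run:
```python
from h import *
plan((627.5,-3,176),1.714)
```

```text
t 22.12 tcp [437.5  -4.4 182. ] yaw 0.902 q7 -0.94 grip 45.2 F [ 1.7  0.6 -1.8]
offset [118.9 148.2   6. ] spin -0.812
```

Emit:
servo_tool([
  {"offset":[12,15,0],"spin":0,"jaw":30},
  {"offset":[21.4,26.6,0],"spin":0,"jaw":30},
  {"offset":[21.4,26.6,0],"spin":0,"jaw":30},
  {"offset":[21.4,26.6,0],"spin":0,"jaw":30},
  {"offset":[21.4,26.6,0],"spin":0,"jaw":30},
  {"offset":[21.4,26.6,0],"spin":0,"jaw":30},
  {"offset":[0,0,0],"spin":-0.116,"jaw":30},
  {"offset":[0,0,0],"spin":-0.116,"jaw":30},
  {"offset":[0,0,0],"spin":-0.116,"jaw":30},
  {"offset":[0,0,0],"spin":-0.116,"jaw":30},
])

```text
time: 22.95
eef_pos: [624.5, -3.2, 176.1]
ee_rot: [0.0, 0.774, 0.633, 0.0]
ft_force: [0.8, -0.1, -3.4]
grip_width: 45.1
```

Emit:
servo_tool([
  {"offset":[0,0,0],"spin":-0.116,"jaw":30},
  {"offset":[0,0,0],"spin":-0.116,"jaw":30},
  {"offset":[0,0,0],"spin":-0.116,"jaw":30},
  {"offset":[0,0,0],"spin":0,"jaw":30},
])

```text
time: 23.28
eef_pos: [624.4, -3.6, 176.1]
ee_rot: [0.0, 0.653, 0.758, 0.0]
ft_force: [-1.2, 0.4, -2.4]
grip_width: 45.1
```

Run:
```python
from h import *
plan((627.5,-3,52),1.714)
```

```text
t 23.28 tcp [624.4  -3.6 176.1] yaw 1.72 q7 -0.33 grip 45.1 F [-1.2  0.4 -2.4]
offset [1.000e-01 3.100e+00 1.241e+02] spin 0.006
```

Emit:
servo_tool([
  {"offset":[0,3.1,30],"spin":0,"jaw":30},
  {"offset":[0,0,38],"spin":0,"jaw":30},
  {"offset":[0,0,30],"spin":0,"jaw":30},
  {"offset":[0,0,16],"spin":0,"jaw":30},
  {"offset":[0,0,6],"spin":0,"jaw":30},
  {"offset":[0,0,0],"spin":0,"jaw":30},
  {"offset":[0,0,3],"spin":0,"jaw":30},
  {"offset":[0,0,0],"spin":0,"jaw":30},
])

```text
time: 23.95
eef_pos: [628.6, -2.6, 54.3]
ee_rot: [0.001, 0.655, 0.756, 0.001]
ft_force: [-0.0, -0.0, -2.4]
grip_width: 45.4
```

Emit:
servo_tool([
  {"offset":[0,0,1],"spin":0,"jaw":30},
  {"offset":[0,0,0],"spin":0,"jaw":30},
  {"offset":[0,0,0],"spin":0,"jaw":85},
  {"offset":[0,0,0],"spin":0,"jaw":85},
  {"offset":[0,0,0],"spin":0,"jaw":85},
  {"offset":[0,0,0],"spin":0,"jaw":85},
  {"offset":[0,0,-25],"spin":0,"jaw":85},
  {"offset":[0,0,-35],"spin":0,"jaw":85},
  {"offset":[0,0,-35],"spin":0,"jaw":85},
  {"offset":[0,0,-25],"spin":0,"jaw":85},
])

```text
time: 24.78
eef_pos: [628.2, -2.3, 174.8]
ee_rot: [0.001, 0.655, 0.756, 0.001]
ft_force: [1.3, 0.9, 0.6]
grip_width: 84.7
```

Run:
```python
from h import *
print(p2w("top",[(221,237.3),(182,284),(136,282)],60).round(0).tolist())
f=lambda q,z:p2w("side",np.array(q)/3.4+[150,130],z).round(1)
print("side tub lid",f([(422,450)],60)[0])
plan((407.4,145.7,28),2.2)
```

```text
[[407.0, 146.0, 60.0], [307.0, 227.0, 60.0], [310.0, 328.0, 60.0]]
side tub lid [408.2 147.5  60. ]
t 24.78 tcp [628.2  -2.3 174.8] yaw 1.714 q7 -0.34 grip 84.7 F [1.3 0.9 0.6]
offset [ 178.  -197.4  146.8] spin -0.486
```

Emit:
servo_tool([
  {"offset":[25.4,-28.2,0],"spin":0,"jaw":85},
  {"offset":[25.4,-28.2,0],"spin":0,"jaw":85},
  {"offset":[25.4,-28.2,0],"spin":0,"jaw":85},
  {"offset":[25.4,-28.2,0],"spin":0,"jaw":85},
  {"offset":[25.4,-28.2,0],"spin":0,"jaw":85},
  {"offset":[25.4,-28.2,0],"spin":0,"jaw":85},
  {"offset":[25.4,-28.2,0],"spin":0,"jaw":85},
  {"offset":[0,0,0],"spin":-0.122,"jaw":85},
  {"offset":[0,0,0],"spin":-0.122,"jaw":85},
  {"offset":[0,0,15],"spin":-0.122,"jaw":85},
])

```text
time: 25.62
eef_pos: [408.0, 145.9, 158.8]
ee_rot: [0.002, 0.503, 0.864, 0.001]
ft_force: [1.4, 0.9, 0.0]
grip_width: 84.9
```

Emit:
servo_tool([
  {"offset":[0,0,25],"spin":-0.122,"jaw":85},
  {"offset":[0,0,25],"spin":0,"jaw":85},
  {"offset":[0,0,0],"spin":0,"jaw":85},
])

```text
time: 25.87
eef_pos: [405.1, 144.3, 103.9]
ee_rot: [-0.002, 0.453, 0.892, -0.001]
ft_force: [-1.9, -1.2, -0.4]
grip_width: 85.1
```

Run:
```python
from h import *
plan((408,146.5,28),2.2)
crop("side",130,110,380,298,3,"pics/s7.png")
```

```text
t 25.87 tcp [405.1 144.3 103.9] yaw 2.202 q7 -0.3 grip 85.1 F [-1.9 -1.2 -0.4]
offset [ 0.1  3.7 75.9] spin 0.002
```

View pics/s7.png

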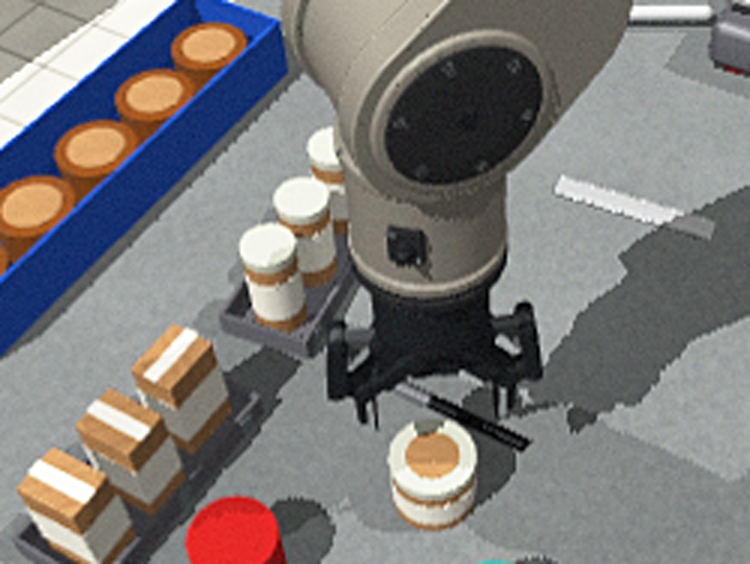

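Both canisters stand in their tray. The gripper is above the tub at (432,460) in the crop. I'll let it settle before the tighter tub grasp.

Emit:
servo_tool([
  {"offset":[0,0,10],"spin":0,"jaw":85},
  {"offset":[0,0,0],"spin":0,"jaw":85},
  {"offset":[0,0,0],"spin":0,"jaw":85},
  {"offset":[0,0,0],"spin":0,"jaw":85},
])

```text
time: 26.25
eef_pos: [407.4, 145.2, 97.6]
ee_rot: [0.001, 0.453, 0.892, 0.0]
ft_force: [1.2, -0.2, -0.2]
grip_width: 85.1
```

Run:
```python
from h import *
plan((408,146.5,28),2.2)
```

```text
t 26.25 tcp [407.4 145.2  97.6] yaw 2.201 q7 -0.32 grip 85.1 F [ 1.2 -0.2 -0.2]
offset [ 0.7  1.2 69.6] spin 0.001
```

Emit:
servo_tool([
  {"offset":[0.7,1.2,25],"spin":0,"jaw":85},
  {"offset":[0,0,22],"spin":0,"jaw":85},
  {"offset":[0,0,15],"spin":0,"jaw":85},
  {"offset":[0,0,7],"spin":0,"jaw":85},
  {"offset":[0,0,0],"spin":0,"jaw":85},
  {"offset":[0,0,0],"spin":0,"jaw":50},
  {"offset":[0,0,0],"spin":0,"jaw":50},
  {"offset":[0,0,0],"spin":0,"jaw":50},
  {"offset":[0,0,0],"spin":0,"jaw":50},
  {"offset":[0,0,0],"spin":0,"jaw":50},
])

```text
time: 27.08
eef_pos: [408.2, 146.7, 29.1]
ee_rot: [0.001, 0.453, 0.892, 0.001]
ft_force: [-2.6, 0.2, 7.2]
grip_width: 65.1
```

Emit:
servo_tool([
  {"offset":[0,0,0],"spin":0,"jaw":50},
  {"offset":[0,0,-20],"spin":0,"jaw":50},
  {"offset":[0,0,-40],"spin":0,"jaw":50},
  {"offset":[0,0,-40],"spin":0,"jaw":50},
  {"offset":[0,0,-40],"spin":0,"jaw":50},
  {"offset":[0,0,-8],"spin":0,"jaw":50},
  {"offset":[0,0,0],"spin":0,"jaw":50},
  {"offset":[0,0,0],"spin":0,"jaw":50},
])

```text
time: 27.75
eef_pos: [407.8, 145.7, 176.2]
ee_rot: [0.001, 0.453, 0.891, -0.0]
ft_force: [0.0, -0.1, -1.9]
grip_width: 64.9
```

Run:
```python
from h import *
a=cv2.imread("pics/top0.png")
# refine tub tray: cross-section profiles of the two long walls against outer/inner rim model
c=np.array([589.,-236]);th=1.439;yd=np.array([np.cos(th),np.sin(th)]);xd=np.array([yd[1],-yd[0]])
g=cv2.cvtColor(a,cv2.COLOR_BGR2GRAY)
s=np.arange(-55,56)
acc=0
for y in range(0,80,2):
    P=np.c_[c+y*yd+s[:,None]*xd,np.full(len(s),25)]
    q=w2p("top",P).astype(np.float32);acc=acc+cv2.remap(g,q[None,:,0],q[None,:,1],cv2.INTER_LINEAR)[0].astype(float)
acc/=40
print([(int(k),int(v)) for k,v in zip(s,acc) if k<-25 or k>25])
plan((589+.131*38,-236+.991*38,150),-0.13)
```

```text
[(-55, 149), (-54, 148), (-53, 148), (-52, 147), (-51, 144), (-50, 138), (-49, 127), (-48, 112), (-47, 97), (-46, 83), (-45, 73), (-44, 67), (-43, 68), (-42, 75), (-41, 85), (-40, 97), (-39, 109), (-38, 117), (-37, 120), (-36, 120), (-35, 119), (-34, 118), (-33, 120), (-32, 123), (-31, 126), (-30, 128), (-29, 129), (-28, 131), (-27, 131), (-26, 132), (26, 130), (27, 130), (28, 130), (29, 129), (30, 127), (31, 123), (32, 116), (33, 106), (34, 94), (35, 81), (36, 70), (37, 62), (38, 59), (39, 62), (40, 71), (41, 82), (42, 95), (43, 108), (44, 118), (45, 125), (46, 130), (47, 134), (48, 138), (49, 142), (50, 146), (51, 150), (52, 151), (53, 152), (54, 153), (55, 153)]
t 27.75 tcp [407.8 145.7 176.2] yaw 2.2 q7 -0.14 grip 64.9 F [ 0.  -0.1 -1.9]
offset [-387.7  -52.1   26.2] spin -0.811
```

The tub is held at 64.9 mm. The tray wall profile puts the tub tray's middle at about x 590, so I'll aim for (595.5, -198).

Emit:
servo_tool([
  {"offset":[-20,-2.6,0],"spin":0,"jaw":50},
  {"offset":[-36.8,-4.8,0],"spin":0,"jaw":50},
  {"offset":[-36.8,-4.8,0],"spin":0,"jaw":50},
  {"offset":[-36.8,-4.8,0],"spin":0,"jaw":50},
  {"offset":[-36.8,-4.8,0],"spin":0,"jaw":50},
  {"offset":[-36.8,-4.8,0],"spin":0,"jaw":50},
  {"offset":[-36.8,-4.8,0],"spin":0,"jaw":50},
  {"offset":[-36.8,-4.8,0],"spin":0,"jaw":50},
  {"offset":[-36.8,-4.8,0],"spin":0,"jaw":50},
  {"offset":[-36.8,-4.8,0],"spin":0,"jaw":50},
])

```text
time: 28.58
eef_pos: [577.4, -165.7, 173.5]
ee_rot: [-0.002, 0.453, 0.892, -0.0]
ft_force: [1.2, 1.3, -1.6]
grip_width: 65.1
```

Emit:
servo_tool([
  {"offset":[-36.8,-4.8,0],"spin":0,"jaw":50},
  {"offset":[0,0,0],"spin":-0.116,"jaw":50},
  {"offset":[0,0,0],"spin":-0.116,"jaw":50},
  {"offset":[0,0,0],"spin":-0.116,"jaw":50},
  {"offset":[0,0,0],"spin":-0.116,"jaw":50},
  {"offset":[0,0,0],"spin":-0.116,"jaw":50},
  {"offset":[0,0,0],"spin":-0.116,"jaw":50},
  {"offset":[0,0,0],"spin":-0.116,"jaw":50},
  {"offset":[0,0,0],"spin":0,"jaw":50},
])

```text
time: 29.33
eef_pos: [594.8, -196.2, 173.4]
ee_rot: [-0.001, 0.061, 0.998, 0.001]
ft_force: [0.1, -0.1, -1.6]
grip_width: 64.7
```

Emit:
servo_tool([
  {"offset":[0,0,30],"spin":0,"jaw":50},
  {"offset":[0,0,30],"spin":0,"jaw":50},
  {"offset":[0,0,10],"spin":0,"jaw":50},
  {"offset":[0,0,0],"spin":0,"jaw":50},
  {"offset":[0,0,0],"spin":0,"jaw":50},
  {"offset":[0,0,0],"spin":0,"jaw":50},
])

```text
time: 29.83
eef_pos: [596.4, -196.4, 107.1]
ee_rot: [0.001, 0.064, 0.998, 0.0]
ft_force: [-0.3, -0.7, -1.9]
grip_width: 65.0
```

Run:
```python
from h import *
plan((595.5,-198.3,35),-0.13)
crop("side",220,60,380,180,4.8,"pics/s8.png")
```

```text
t 29.83 tcp [ 596.4 -196.4  107.1] yaw 3.013 q7 1.1 grip 65.0 F [-0.3 -0.7 -1.9]
offset [ 0.6 -2.  72.1] spin 0.001
```

View pics/s8.png

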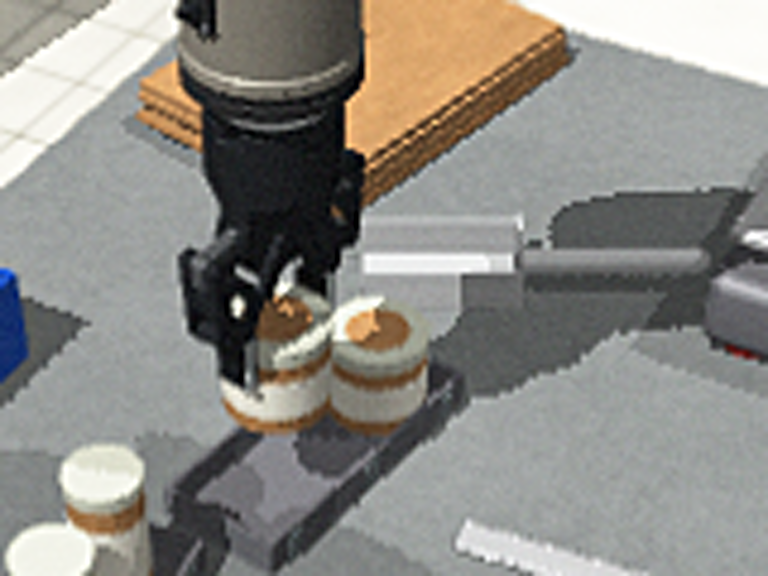

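The tub hangs over the tub tray at about (275,370) in the crop, with the sample behind it at (378,370). Lowering gently while watching the force.

Emit:
servo_tool([
  {"offset":[0.6,-2,22],"spin":0,"jaw":50},
  {"offset":[0,0,20],"spin":0,"jaw":50},
  {"offset":[0,0,10],"spin":0,"jaw":50},
  {"offset":[0,0,8],"spin":0,"jaw":50},
  {"offset":[0,0,5],"spin":0,"jaw":50},
  {"offset":[0,0,0],"spin":0,"jaw":50},
  {"offset":[0,0,0],"spin":0,"jaw":50},
])

```text
time: 30.47
eef_pos: [595.2, -198.6, 41.5]
ee_rot: [0.0, 0.064, 0.998, 0.0]
ft_force: [0.2, -0.3, -1.6]
grip_width: 65.0
```

Emit:
servo_tool([
  {"offset":[0,0,3],"spin":0,"jaw":50},
  {"offset":[0,0,2.5],"spin":0,"jaw":50},
  {"offset":[0,0,0],"spin":0,"jaw":50},
  {"offset":[0,0,0],"spin":0,"jaw":50},
])

```text
time: 30.8
eef_pos: [594.7, -198.7, 35.4]
ee_rot: [-0.0, 0.064, 0.998, -0.0]
ft_force: [0.5, -0.3, -2.0]
grip_width: 64.6
```

Emit:
servo_tool([
  {"offset":[0,0,1.5],"spin":0,"jaw":50},
  {"offset":[0,0,0],"spin":0,"jaw":50},
  {"offset":[0,0,0],"spin":0,"jaw":72},
  {"offset":[0,0,0],"spin":0,"jaw":78},
  {"offset":[0,0,0],"spin":0,"jaw":78},
  {"offset":[0,0,0],"spin":0,"jaw":78},
  {"offset":[0,0,-15],"spin":0,"jaw":78},
  {"offset":[0,0,-35],"spin":0,"jaw":78},
  {"offset":[0,0,-40],"spin":0,"jaw":78},
  {"offset":[0,0,-40],"spin":0,"jaw":78},
])

```text
time: 31.63
eef_pos: [594.3, -198.0, 166.2]
ee_rot: [-0.0, 0.063, 0.998, 0.0]
ft_force: [0.4, -0.6, -0.5]
grip_width: 78.2
```

Emit:
servo_tool([
  {"offset":[30,25,-15],"spin":0,"jaw":85},
  {"offset":[30,25,-15],"spin":0,"jaw":85},
  {"offset":[30,25,-15],"spin":0,"jaw":85},
  {"offset":[30,25,0],"spin":0,"jaw":85},
  {"offset":[30,25,0],"spin":0,"jaw":85},
  {"offset":[30,25,0],"spin":0,"jaw":85},
  {"offset":[20,20,0],"spin":0,"jaw":85},
  {"offset":[0,0,0],"spin":0,"jaw":85},
  {"offset":[0,0,0],"spin":0,"jaw":85},
])

```text
time: 32.38
eef_pos: [417.9, -4.0, 209.7]
ee_rot: [0.001, 0.063, 0.998, -0.002]
ft_force: [0.0, -0.7, -0.4]
grip_width: 84.6
```

Run:
```python
from h import *
a=read_camera("side")[:,:,::-1];b=read_camera("top")[:,:,::-1]
cv2.imwrite("pics/fin_top_raw.png",b)
cv2.imwrite("pics/fin.png",np.hstack([cv2.resize(a[100:330,110:330],(400,418)),cv2.resize(b[100:310,120:460],(400,247)) if 0 else cv2.copyMakeBorder(cv2.resize(b[105:265,125:455],(400,194)),0,224,0,0,0)]))
print(get_obs()["eef_pos"],get_obs()["joint_positions"].round(2))
```

```text
[418.80652229  -5.09852695 209.28970081] [ 1.01  0.15 -1.2   2.12  0.17  0.97  1.15]
```

View pics/fin.png

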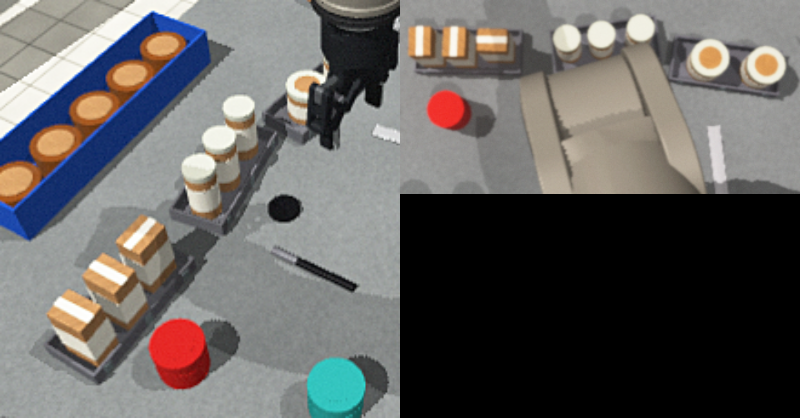

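All packs stand in their trays. A last numeric check on the tub and the other lids.

Run:
```python
from h import *
a=cv2.imread("pics/fin_top_raw.png");h=cv2.cvtColor(a,cv2.COLOR_BGR2HSV)
def rel(P,c,th):
    d=P[:2]-np.array(c);yd=np.array([np.cos(th),np.sin(th)]);return (d@[yd[1],-yd[0]]).round(1),(d@yd).round(1)
m=((h[...,2]>150)&(h[...,1]<75)).astype(np.uint8)
n,l,s,c=cv2.connectedComponentsWithStats(m)
for i in range(1,n):
    x,y,w,hh,A=s[i]
    if A>60 and 110<y<180 and 120<x<460:
        q=(x+(w-1)/2,y+(hh-1)/2)
        if x<230: print("cart",s[i],rel(p2w("top",q,99)[0],(616,247),1.57))
        elif x<345: print("can",s[i],rel(p2w("top",q,99)[0],(628.5,-10),1.714))
        else: print("tub",s[i],rel(p2w("top",q,64)[0],(590.5,-236),1.439),"if on floor; sample should be (0,-62)")
```

```text
cart [166 126   8  26 167] (np.float64(-1.3), np.float64(7.6))
cart [187 134  27   7 168] (np.float64(2.0), np.float64(-57.7))
can [ 315  147   60  114 2413] (np.float64(-164.3), np.float64(-82.3))
tub [ 361  149  146  113 6252] (np.float64(-100.0), np.float64(-87.6)) if on floor; sample should be (0,-62)
cart [  225   159   153   261 20189] (np.float64(-313.3), np.float64(-273.1))
cart [177 171  29  27 351] (np.float64(-99.1), np.float64(-41.8))
```

Run:
```python
from h import *
a=cv2.imread("pics/fin_top_raw.png");h=cv2.cvtColor(a,cv2.COLOR_BGR2HSV)
def rel(P,c,th):
    d=P[:2]-np.array(c);yd=np.array([np.cos(th),np.sin(th)]);return (d@[yd[1],-yd[0]]).round(1),(d@yd).round(1)
br=((h[...,0]<25)&(h[...,1]>90)&(h[...,2]>180)).astype(np.uint8);wh=((h[...,2]>200)&(h[...,1]<60)).astype(np.uint8)
for nm,m,z,c0,th,x0,x1 in[("tub disc",br,64,(590.5,-236),1.439,350,450),("can lid",wh,99,(628.5,-10),1.714,235,345),("cart stripe",wh,99,(616,247),1.57,120,232)]:
    n,l,s,c=cv2.connectedComponentsWithStats(m)
    for i in range(1,n):
        x,y,w,hh,A=s[i]
        if A>60 and 100<y<175 and x0<x<x1 and w<45: print(nm,s[i],rel(p2w("top",(x+(w-1)/2,y+(hh-1)/2),z)[0],c0,th))
```

```text
tub disc [372 144  18  18 264] (np.float64(-1.4), np.float64(37.8))
tub disc [418 150  19  18 265] (np.float64(-0.9), np.float64(-63.4))
can lid [313 117  22  22 376] (np.float64(1.3), np.float64(-62.9))
can lid [280 122  23  22 381] (np.float64(0.2), np.float64(6.4))
can lid [252 125  22  22 360] (np.float64(2.3), np.float64(66.8))
cart stripe [138 126   6  25 148] (np.float64(-0.2), np.float64(70.3))
cart stripe [166 127   7  25 143] (np.float64(-2.4), np.float64(8.6))
cart stripe [188 135  25   6 133] (np.float64(0.9), np.float64(-57.8))
```

Everything is centred in its tray, assuming the packs rest on the floors, and the gripper is clear at z 209. Handing in.

```bash
python3 -c "
from workcell import ticket,get_obs
print(get_obs()['time'],ticket.job_done())"
```

```text
the job is handed in; nothing more can be done
32.4833 None
```

All five loose packs are in the trays with their own samples, and I handed the job in at 32.5 s of the 115 s limit. No verdict was reported. I did not touch the red or turquoise look-alikes, and the gripper was parked clear of everything at z about 209 mm.

The last pictures show every loose pack upright. Positions below are from the tray's middle, measured in the final top view:

| Pack | Tray x (mm) | Tray y (mm) |
|---|---|---|
| Canister (middle of tray) | 0.2 | 6.4 |
| Canister (+y end) | 2.3 | 66.8 |
| Carton (middle of tray) | -2.4 | 8.6 |
| Carton (+y end) | -0.2 | 70.3 |
| Tub | -1.4 | 37.8 |

- **Limits:** all of these are inside ±39 and ±98 mm. The readings assume each pack rests on its tray floor; I did not measure foot height or speed.
- **Measuring error:** the fixed samples, which should read y = -62, came out at -58 to -63, so expect up to about 4 mm of error.
- **Disagreements:** my first side-view reading of the carton lids was about 12 mm off, because I took the brown upper side band for part of the lid. The carton foot corners also sat several mm off the lid estimate, and I split the difference before gripping. The two estimates of the tub tray's middle differed by about 4 mm, and the wall profile settled it near x 590.
- **Close to a limit:** joint 3 finished at -1.20 rad, close to its -1.23 limit, so I made no further moves.

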